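Shut one drawer to free the next on an interlocked parts chest

ROBOT

A 6-joint arm with a two-finger parallel gripper is mounted at the origin on the work surface. World frame = base frame: x ahead of the robot, y to its left, z up, the work surface at z = 0. Lengths are in m, angles in rad, forces in N, time in s.
With the tool pointing down it reaches from about 0.375 to 0.9 m from the base axis. Payload 3.1 kg.
Tool frame: the origin (TCP) lies midway between the tips of the shut fingers; the grasp point (between the pads) lies 19 mm behind it (bot.tcp_to_grasp is the distance from the TCP to the grasp point, in m); z points along the fingers, y is the line along which they close (so a half turn about z gives the same grasp; the last joint's range is limited). The gripper opens to 85 mm and grips with 20 to 120 N. Pads are 22 mm wide; open, the fingers measure 114 mm over their backs; the gripper's body (76 mm by 85 mm) begins 54 mm behind the grasp point. The pads swing forward as they close: fully open they stand 13 mm farther back than shut.
Start: joints at [-1.355, 0.527, 1.433, -0, 1.181, -0.178], TCP at [0.24, -0.577, 0.2] pointing down, gripper open.
Joint ranges: [-3.08, 3.08], [-0.75, 2.2], [0.22, 2.44], [-1.43, 4.57], [0, 2.65], [-2.85, 2.85]. Speed limits (rad/s): [2.79, 2.79, 3.14, 3.14, 3.14, 3.14].

INTERFACE

Orientations are given as [roll, pitch, yaw] about the fixed x, y, z axes, in that order (R = Rz(yaw) Ry(pitch) Rx(roll)).
In Python, from rig import observe, optics, order, nets, bot gives the robot as it stands. The module is installed in compiled form; this text tells all that it offers.
- The arm moves only by the tool servo_tool, never from a script. Its argument "increments" is a list of rows, each a list of 3 entries, a list of its own where there are three numbers: the turn, a rotation vector about the tool's x, y, z as a fraction of full scale, then the shift along the tool's x, y, z as a fraction of full scale, then the gripper's target within -1 to 1 (fully open at 1, half-way at 0, shut at -1). In form: [[[wx, wy, wz], [x, y, z], fingers], ...]. A call has 1 to 8 rows; each row is the pose to reach, as a shift and turn from the pose commanded when the call began, along the tool's axes at that moment; what a row does not reach only later rows make up. Full scale, the value 1, is 0.1 m for a shift and 0.5 rad for a turn. A row lasts 1/10 s, in which the tool goes at most 50 mm and 8.59 degrees, less where a joint would pass 70% of its speed; a pose out of reach is approached as far as the arm can. A call with a number of a shift or a turn outside -1 to 1 is refused whole. A call with a gripper value outside its range is refused whole. The fingers move at their own pace and stop on an object; the grip force is fixed at half the most. Time passes only in rows, so rows that repeat a pose let the fingers close. It gives the time, the measured TCP pose, the force, the opening and the grip force at its end, in the units of the state.
- observe(): the state, without advancing time (a new reading comes with each control period).
- optics.read_camera(name): name is "scene" or "top" or "wrist"; returns the picture (384x512x3 uint8, red, green, blue); there is no depth.
- optics.get_calibration(name): a dict with "vfov" (degrees; the focal length in pixels is half the picture's height over the tangent of half this angle, whatever the lens; pixels are square), "cx", "cy" (the principal point, pixels), "xyz" and "orientation" of the camera in the world; the wrist camera has in their place "T_tool_cam" (4x4, takes a point from camera to tool coordinates, whose origin is the TCP and whose axes are the flange's). Camera axes: x right, y up, looking along -z (the intrinsics and any distortion apply to the point x, -y, -z); pixel columns grow to the right and rows downward; lengths in m; the calibration is good to about 2 mm. A picture is of the moment at which its call begins: read the wrist's pose just before it. get_calibration takes no time and is no camera call.
- order.close_job(): hands the job in; it is judged then, once.
Trained networks look in the newest picture that a camera, given by its name, has taken for a name from the list of things; names that differ only in an ending like _2 or _b are one class to them, and where a whole thing is asked for, a point or a joint stands for the part that bears it (a point fixed in the world has none). Each returns a list of dicts, best first, with "score" (0 to 1); they miss things now and then, are a little off and sometimes report something else, mostly with a low value. They report only what shows in the picture. A call takes as long as a camera call.
- nets.recognise(camera, label): "extent" ([left, top, right, bottom] in pixels, round what is visible of it).
- nets.masks_of(camera, label): "region" (384x512 bool, what is visible of it) and "extent" ([left, top, right, bottom] in pixels, round what is visible of it).
The state is a dict: "clock": time; "joints": joint angles; "qvel": joint speeds; "joint_efforts": joint torques, N m; "eef_pos": TCP position; "orientation": TCP orientation; "wrist_force": force on the tool from outside, world axes, zero at the start; "wrist_torque": the same for the moment, N m; "gripper_width": finger opening in m; "grip_force": force on a finger pad.
Only numpy, scipy, OpenCV 4.12 (cv2) and the standard library are available. Lean on these libraries where they do the work, as an engineer would, in place of code of your own. Each camera call takes 0.05 s, during which the arm holds its last target. There are 200 camera calls.

TASK

The parts chest on the bench lets only one of its two drawers out at a time. Push the drawer that stands open home, on past the resistance of its catch until you feel it sit against its depth stop, pressing firmly but not ramming it, so that the interlock frees the other drawer; then pull that other drawer out by at least ten centimetres and leave both like that. Leave the tape rolls and the bottle around and on the chest where they are.

Things in the scene. Friction and masses are not known exactly. Their poses are not given: they have to be found in the camera images.
- chest: grey metal parts chest, fixed to the bench, 260 mm deep (x), 320 mm wide (y), 112 mm high; origin at the centre of its underside, its own -x axis points out of the drawer fronts, z up; turned by up to 0.2 rad about z. Its two drawers sit side by side, centred 80 mm left and right of its middle; which drawer is on which side varies
- drawer_a (a joint): the drawer that stands open at the start, 75 to 115 mm out: travel in m along the chest's -x, grows as it opens, at most 0.14. Runs on damped slides (1.5 N, and 3.5 N more at 0.1 m/s). 12 to 4 mm before home a spring catch resists with about 8, at most 11 N; let go there, the drawer stays or comes back out. Past it, the catch draws the drawer in against its end stop and holds it. Its reading at home: see end_stops
- drawer_a_handle (a point): middle of the open drawer's handle: a bow of 10 mm round steel bar, its straight part 90 mm long along the chest's y with a leg at each end, bar centre 45 mm in front of the drawer's front, 86 mm above the bench, 26 mm below the chest's top. The space between bar and front is open above and below, 40 mm deep and 80 mm wide. Axes as the chest's
- drawer_b (a joint): the other drawer: travel out of the chest in m, 0 when home, as at the start, at most 0.14. It has the same friction and catch: about 8 N starts it when it is free. Until drawer_a is within about 3 mm of its home, an interlock pin inside the chest holds this drawer: it then gives 3 to 5 mm and stops dead
- drawer_b_handle (a point): middle of the handle of the other drawer, made and placed as on the first. Axes as the chest's
- tape_side_center (a point): centre of a roll of orange tape, 84 mm across and 45 mm high, standing flat on the bench beside the chest; bystander
- tape_top_center (a point): centre of a like roll of tape lying on the chest's top; bystander
- flux_bottle_center (a point): centre of a small upright bottle, 48 mm across and 110 mm high, on the bench on the chest's other side; bystander
- end_stops: the drawers' hard end stops, out of sight at the rear of the chest; nothing to handle; origin: the chest's. drawer_a has an adjustable depth stop, set differently at each start and not to be seen: its reading at home lies anywhere from 0 to 0.036 (its front then stands that much proud), so home has to be felt. Pressing an end stop with more than 40 N is ramming

How it is judged:
By the outcome, as a careful person would: the job done as asked, in the order asked, and still so for the second after the job is handed in, with the robot touching nothing.
It also fails if it takes over 51 s, if anything falls off the work surface, if the arm or the gripper's body presses on something with over 40 N, if the wrist force passes 120 N, or if a joint passes its speed limit or range.

## Working session

There is one attempt and no reset: what is moved stays moved. The work goes in short steps, Python scripts to look and compute and a tool call to move; the robot and the scene stay as the last step left them, time stands still between calls to the robot, and variables do not carry over. Pictures are saved under pics/ and viewed, at most 10 in all, crops included, and the job is handed in when it is done.

Besides the shell and the picture viewer there is one more tool, called by a JSON object that holds its "api" and its "payload". servo_tool: Moves the arm, as the interface text tells. Its arguments: {"type":"object","properties":{"increments":{"type":"array"}},"required":["increments"]}

```bash
mkdir -p pics
python3 - <<'E'
from rig import observe, optics, order, nets, bot
import cv2,numpy as np
for c in ["scene","top"]:
    im=optics.read_camera(c); cv2.imwrite(f"pics/{c}0.png",im[:,:,::-1])
    k=optics.get_calibration(c); print(c,k)
    for l in ["chest","drawer_a","drawer_a_handle","drawer_b_handle","tape_side_center","flux_bottle_center"]:
        print(l,[(np.round(d['extent']),round(d['score'],2)) for d in nets.recognise(c,l)[:3]])
print(optics.get_calibration("wrist")); print(observe())
E
```

```text
scene {'vfov': 54.73425503231101, 'cx': 253.38741362060387, 'cy': 195.64890397513045, 'xyz': array([1.01760914, 0.40511159, 0.76824935]), 'orientation': array([0.65911973, 0.01004184, 2.36183708])}
chest [(array([113., 156., 306., 340.]), 0.98), (array([263., 188., 308., 224.]), 0.74)]
drawer_a [(array([215., 133., 282., 194.]), 0.93), (array([262., 185., 308., 228.]), 0.77)]
drawer_a_handle [(array([213., 132., 281., 191.]), 0.84)]
drawer_b_handle [(array([255., 189., 307., 218.]), 0.58), (array([176., 134., 199., 165.]), 0.31)]
tape_side_center [(array([328., 223., 372., 266.]), 0.72)]
flux_bottle_center [(array([327., 226., 374., 264.]), 0.63), (array([179., 137., 199., 163.]), 0.57)]
top {'vfov': 51.79115204007926, 'cx': 254.0601911080391, 'cy': 191.1480260800522, 'xyz': array([0.48002735, 0.01839597, 1.20382228]), 'orientation': array([ 0.16374861, -0.01277302, -1.56068935])}
chest [(array([192., 103., 306., 194.]), 0.87)]
drawer_a [(array([254., 190., 308., 254.]), 0.91), (array([198., 191., 253., 216.]), 0.72)]
drawer_a_handle [(array([252., 192., 305., 250.]), 0.77)]
drawer_b
[... 638 characters left out ...]
+00]])}
{'clock': 0.7, 'joints': array([-1.35553432e+00,  5.27442131e-01,  1.43268122e+00, -2.54772169e-06,
        1.18139959e+00, -1.78513925e-01]), 'qvel': array([ 0.00024017,  0.00069834,  0.00096003,  0.00151266,  0.00027626,
       -0.00088499]), 'joint_efforts': array([-1.47848914e-04, -4.42167914e+01, -1.78386819e+01, -2.30232572e-04,
        7.79363818e-04, -2.85984036e-06]), 'eef_pos': array([ 0.23981554, -0.57715132,  0.20025198]), 'orientation': array([3.14152446e+00, 1.46991406e-05, 3.93776901e-01]), 'wrist_force': array([ 0.27792158, -0.00573219, -0.83257323]), 'wrist_torque': array([ 0.00500693, -0.0389549 ,  0.01001886]), 'grip_force': 0.0, 'gripper_width': 0.085209092206754}
```

View pics/scene0.png

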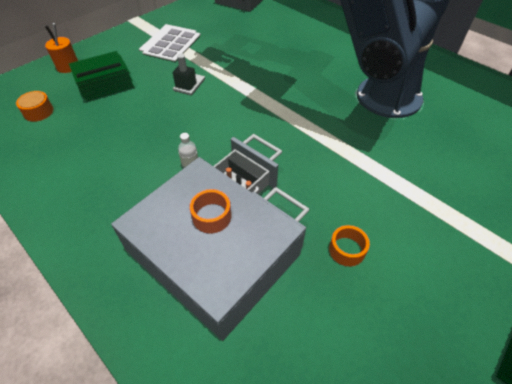

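View pics/top0.png

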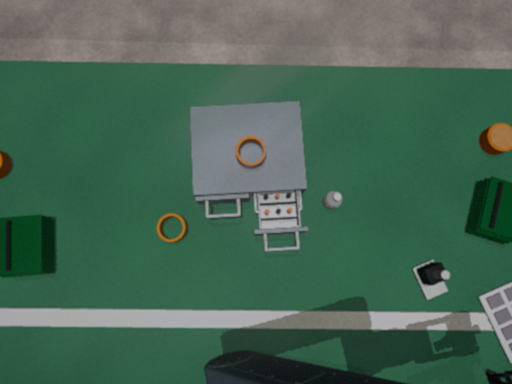

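The scene view shows the chest with a roll on top and the open drawer on the bottle side. The top view shows open handle A at about (282,249), closed handle B at about (223,216), side tape at (171,228) and the bottle at (333,200).

```bash
cat > h.py <<'E'
import numpy as np
from scipy.spatial.transform import Rotation as R
from rig import observe, optics, order, nets, bot
def ray(k,u,v):
    f=192/np.tan(np.radians(k['vfov']/2))
    return R.from_euler('xyz',k['orientation']).apply([(u-k['cx'])/f,-(v-k['cy'])/f,-1])
def at(k,u,v,z):
    d=ray(k,u,v); return k['xyz']+d*(z-k['xyz'][2])/d[2]
def proj(k,p):
    f=192/np.tan(np.radians(k['vfov']/2))
    q=R.from_euler('xyz',k['orientation']).inv().apply(np.asarray(p)-k['xyz'])
    return k['cx']-f*q[...,0]/q[...,2], k['cy']+f*q[...,1]/q[...,2]
E
python3 - <<'E'
from h import *
import cv2
k=optics.get_calibration("top")
for n,u,v,z in [("c1",191,104,.112),("c2",300,101,.112),("c3",305.5,190,.112),("c4",193,194,.112),("hbL",206,216.5,.086),("hbR",240,215.5,.086),("haL",265,249.5,.086),("haR",299,248.5,.086),("tape",171,228,.045),("bot",333,200,.1),("tapetop",251,152,.157)]:
    print(n,np.round(at(k,u,v,z),4))
im=cv2.imread("pics/top0.png")[90:265,150:350]
cv2.imwrite("pics/topz.png",cv2.resize(im,None,fx=4,fy=3.4,interpolation=cv2.INTER_CUBIC) if 0 else cv2.resize(im,None,fx=3.4,fy=3.4,interpolation=cv2.INTER_CUBIC))
E
```

```text
c1 [0.9143 0.1916 0.112 ]
c2 [ 0.9283 -0.1248  0.112 ]
c3 [ 0.6656 -0.138   0.112 ]
c4 [0.6504 0.1765 0.112 ]
hbL [0.5905 0.1413 0.086 ]
hbR [0.5944 0.0451 0.086 ]
haL [ 0.4998 -0.0263  0.086 ]
haR [ 0.5035 -0.1216  0.086 ]
tape [0.5597 0.2467 0.045 ]
bot [ 0.6399 -0.2172  0.1   ]
tapetop [0.7612 0.0162 0.157 ]
```

View pics/topz.png

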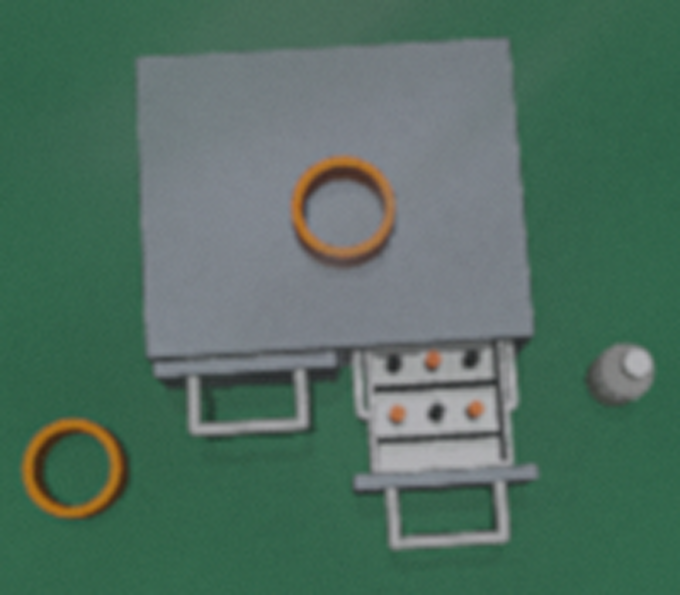

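The enlarged crop confirms handle A from (265,250) to (299,248), handle B from (206,217) to (240,216), and a chest yaw of about 0.05. I'll shut the fingers and go to a point in front of handle A.

{"api": "servo_tool", "payload": {"increments": [[[0,0,0.23],[0.33,-0.32,0],-1],[[0,0,0.46],[0.67,-0.63,0],-1],[[0,0,0.69],[1,-0.95,0],-1],[[0,0,0.69],[1,-0.95,0],-1]]}}

```text
clock: 1.1
eef_pos: [0.2968, -0.4443, 0.1999]
orientation: [-3.135, 0.001, 0.052]
wrist_force: [-0.0, -0.8, 0.5]
gripper_width: 0.0281
grip_force: 0.0
```

{"api": "servo_tool", "payload": {"increments": [[[0,0,0],[0.2,-0.45,0],-1],[[0,0,0],[0.46,-0.92,0],-1],[[0,0,0],[0.46,-0.92,0],-1]]}}

```text
clock: 1.4
eef_pos: [0.3378, -0.3515, 0.2001]
orientation: [-3.137, 0.001, 0.054]
wrist_force: [-0.3, 0.4, 0.3]
gripper_width: 0.0001
grip_force: 0.0
```

{"api": "servo_tool", "payload": {"increments": [[[0,0,0],[0.2,-0.45,0],-1],[[0,0,0],[0.46,-0.92,0],-1],[[0,0,0],[0.46,-0.92,0],-1]]}}

```text
clock: 1.7
eef_pos: [0.3794, -0.2586, 0.2002]
orientation: [-3.139, 0.0, 0.054]
wrist_force: [-1.1, -0.7, -0.1]
gripper_width: -0.0003
grip_force: 0.0
```

{"api": "servo_tool", "payload": {"increments": [[[0,0,0],[0.2,-0.45,0],-1],[[0,0,0],[0.46,-0.92,0],-1],[[0,0,0],[0.46,-0.92,0],-1]]}}

```text
clock: 2.0
eef_pos: [0.4214, -0.1656, 0.2004]
orientation: [-3.141, -0.001, 0.055]
wrist_force: [-0.0, -0.9, 0.3]
gripper_width: -0.0003
grip_force: 0.0
```

{"api": "servo_tool", "payload": {"increments": [[[0,0,0],[0.2,-0.45,0],-1],[[0,0,0],[0.46,-0.92,0],-1],[[0,0,0],[0.46,-0.92,0],-1],[[0,0,0],[0.46,-0.92,0],-1]]}}

```text
clock: 2.4
eef_pos: [0.4625, -0.0751, 0.2003]
orientation: [3.14, -0.001, 0.052]
wrist_force: [0.0, -0.2, 0.2]
gripper_width: 0.0001
grip_force: 0.0
```

{"api": "servo_tool", "payload": {"increments": [[[0,0,0],[0,0,0.3],-1],[[0,0,0],[0,0,0.6],-1],[[0,0,0],[0,0,0.9],-1],[[0,0,0],[0,0,1],-1]]}}

```text
clock: 2.8
eef_pos: [0.4598, -0.0763, 0.098]
orientation: [-3.14, 0.004, 0.046]
wrist_force: [0.8, -0.3, 0.6]
gripper_width: 0.0
grip_force: 0.0
```

{"api": "servo_tool", "payload": {"increments": [[[0,0,0],[0,0,0.2],-1],[[0,0,0],[0,0,0.34],-1],[[0,0,0],[0,0,0.34],-1]]}}

```text
clock: 3.1
eef_pos: [0.4609, -0.0759, 0.0653]
orientation: [-3.141, 0.002, 0.047]
wrist_force: [-0.3, -1.0, 0.9]
gripper_width: 0.0003
grip_force: 0.0
```

Run:
```python
from h import *
import cv2
for c in ["top","wrist"]: cv2.imwrite(f"pics/{c}1.png",optics.read_camera(c)[:,:,::-1])
a=cv2.imread("pics/top1.png")[150:300,180:330]; b=cv2.imread("pics/wrist1.png")
cv2.imwrite("pics/m1.png",np.hstack([cv2.resize(a,(384,384)),cv2.resize(b,(400,300))[:, :] if 0 else cv2.resize(b,(416,384))]))
```

```text
(no output)
```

View pics/m1.png

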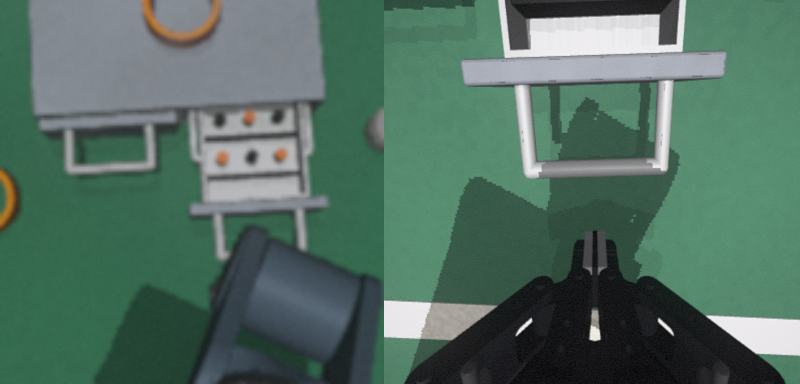

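The wrist view shows the shut fingers centred on bar A (bar at about (597,170) in the montage, fingers at 595). Next is the push.

{"api": "servo_tool", "payload": {"increments": [[[0,0,0],[0.08,0,0],-1],[[0,0,0],[0.16,0,0],-1],[[0,0,0],[0.22,0,0],-1],[[0,0,0],[0.27,0,0],-1],[[0,0,0],[0.32,0,0],-1],[[0,0,0],[0.37,0,0],-1],[[0,0,0],[0.41,0,0],-1],[[0,0,0],[0.45,0,0],-1]]}}

```text
clock: 4.0
eef_pos: [0.5067, -0.0722, 0.0661]
orientation: [-3.141, 0.0, 0.049]
wrist_force: [1.7, -0.4, 0.2]
gripper_width: 0.0001
grip_force: 0.0
```

{"api": "servo_tool", "payload": {"increments": [[[0,0,0],[0.04,0,0],-1],[[0,0,0],[0.08,0,0],-1],[[0,0,0],[0.12,0,0],-1],[[0,0,0],[0.16,0,0],-1],[[0,0,0],[0.2,0,0],-1]]}}

```text
clock: 4.5
eef_pos: [0.5268, -0.0713, 0.0662]
orientation: [-3.142, 0.0, 0.049]
wrist_force: [0.6, -0.1, -0.3]
gripper_width: -0.0001
grip_force: 0.0
```

Run:
```python
from h import *
import cv2
cv2.imwrite("pics/wrist2.png",optics.read_camera("wrist")[:,:,::-1])
print(observe()['wrist_force'],observe()['eef_pos'])
```

```text
[-0.58742172  0.1846379  -0.31329436] [ 0.52775299 -0.07151068  0.066303  ]
```

View pics/wrist2.png

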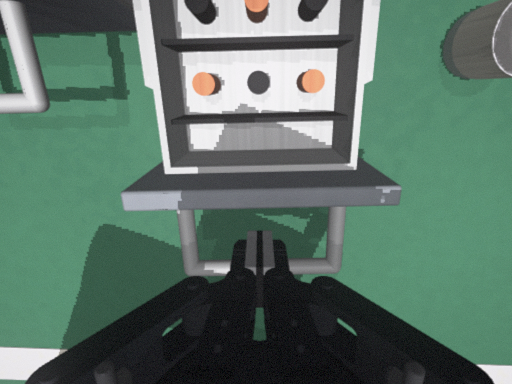

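Run:
```python
from h import *
k=optics.get_calibration("wrist");T=k['T_tool_cam'];f=192/np.tan(np.radians(k['vfov']/2))
def pr(p):
    q=T[:3,:3].T@(np.array(p)-T[:3,3]); return np.round([k['cx']-f*q[0]/q[2],k['cy']+f*q[1]/q[2]],1)
for dx in [.04,.016,0,-.01,-.02,-.026,-.03]: print(dx,pr([dx,0,-.0203]),"front",pr([dx+.045,0,-.0203]), 'ends',pr([dx,.045,-.0203]))
print(pr([0,0,0]))
```

```text
0.04 [259.8 170.8] front [259.8  86.8] ends [339.1 170.7]
0.016 [259.8 209.6] front [259.8 133.6] ends [335.4 209.5]
0 [259.8 233.5] front [259.8 162.3] ends [333.1 233.4]
-0.01 [259.8 247.7] front [259.8 179.2] ends [331.7 247.6]
-0.02 [259.9 261.4] front [259.8 195.5] ends [330.4 261.3]
-0.026 [259.9 269.3] front [259.8 204.9] ends [329.7 269.3]
-0.03 [259.9 274.5] front [259.8 211.1] ends [329.2 274.5]
[259.8 219. ]
```

The wrist view shows bar A at row 268, which puts it behind the fingers as if the drawer had not moved. I'll check this with the other cameras.

Run:
```python
from h import *
import cv2
for c in ["top","scene"]: cv2.imwrite(f"pics/{c}3.png",optics.read_camera(c)[:,:,::-1])
a=cv2.imread("pics/top3.png")[150:270,180:330]; b=cv2.imread("pics/scene3.png")[100:240,150:325]
cv2.imwrite("pics/m3.png",np.hstack([cv2.resize(a,(400,320),interpolation=2),cv2.resize(b,(400,320),interpolation=2)]))
k=optics.get_calibration("scene"); y=.05;o=np.array([-np.cos(y),-np.sin(y),0])
for p in [(.5017,-.074,.086),(.5437,-.072,.086),(.5925,.0932,.086)]: print(np.round(proj(k,np.array(p)),1),np.round(proj(optics.get_calibration("top"),np.array(p)),1))
```

```text
[267.5 142.7] [282. 249.]
[256.7 151.3] [281.3 233.9]
[292.2 198.1] [223. 216.]
```

View pics/m3.png

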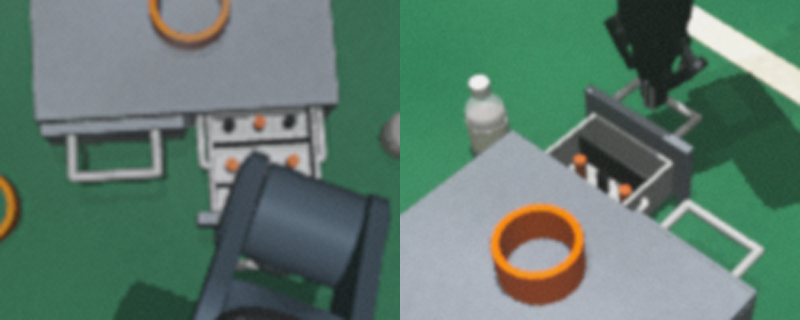

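Run:
```python
from h import *
import cv2
k=optics.get_calibration("scene")
for dx in (-.01,0,.01):
  for z in (.066,.08,.09,.1,.11): print(dx,z,np.round(proj(k,np.array([.5277+dx,-.0715,z])),1))
b=cv2.imread("pics/scene3.png")[115:175,230:300]
cv2.imwrite("pics/s3z.png",cv2.resize(b,None,fx=9,fy=9,interpolation=2))
```

```text
-0.01 0.066 [263.8 151.7]
-0.01 0.08 [263.9 147.9]
-0.01 0.09 [263.9 145.1]
-0.01 0.1 [264.  142.3]
-0.01 0.11 [264.  139.5]
0 0.066 [261.1 153.6]
0 0.08 [261.2 149.9]
0 0.09 [261.2 147.1]
0 0.1 [261.2 144.3]
0 0.11 [261.2 141.4]
0.01 0.066 [258.4 155.6]
0.01 0.08 [258.4 151.8]
0.01 0.09 [258.4 149.1]
0.01 0.1 [258.4 146.3]
0.01 0.11 [258.5 143.4]
```

View pics/s3z.png

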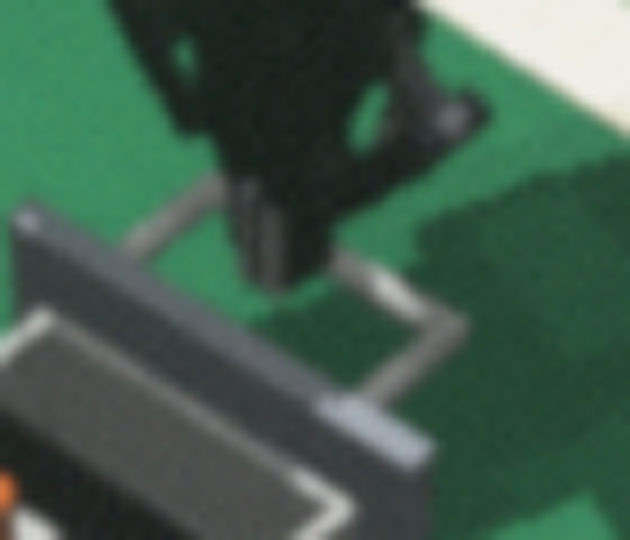

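The scene crop shows the real fingertips at about (260,147), roughly 25 mm above the reported TCP. They slid over bar A and the drawer has not moved. I'll raise, back off and come down lower.

{"api": "servo_tool", "payload": {"increments": [[[0,0,0],[0,0,-0.25],-1],[[0,0,0],[-0.3,0,-0.25],-1],[[0,0,0],[-0.68,0,-0.25],-1],[[0,0,0],[-0.68,0,-0.1],-1],[[0,0,0],[-0.68,0,0.15],-1],[[0,0,0],[-0.68,0,0.27],-1],[[0,0,0],[-0.68,0,0.27],-1]]}}

```text
clock: 5.35
eef_pos: [0.4572, -0.0742, 0.038]
orientation: [-3.14, 0.003, 0.049]
wrist_force: [-0.6, -0.6, -0.0]
gripper_width: -0.0
grip_force: 0.0
```

{"api": "servo_tool", "payload": {"increments": [[[0,0,0],[0.06,0,0],-1],[[0,0,0],[0.12,0,0],-1],[[0,0,0],[0.18,0,0],-1],[[0,0,0],[0.24,0,0],-1],[[0,0,0],[0.28,0,0],-1],[[0,0,0],[0.32,0,0],-1],[[0,0,0],[0.36,0,0],-1],[[0,0,0],[0.4,0,0],-1]]}}

```text
clock: 6.15
eef_pos: [0.4976, -0.0722, 0.0391]
orientation: [-3.141, 0.002, 0.049]
wrist_force: [-3.1, -0.7, 1.9]
gripper_width: -0.0001
grip_force: 1.5
```

{"api": "servo_tool", "payload": {"increments": [[[0,0,0],[0.04,0,0],-1],[[0,0,0],[0.08,0,0],-1],[[0,0,0],[0.12,0,0],-1],[[0,0,0],[0.16,0,0],-1],[[0,0,0],[0.2,0,0],-1]]}}

```text
clock: 6.65
eef_pos: [0.5184, -0.0713, 0.039]
orientation: [-3.141, 0.001, 0.049]
wrist_force: [-3.1, 2.2, 0.5]
gripper_width: 0.0001
grip_force: 1.5
```

Run:
```python
from h import *
import cv2
im=optics.read_camera("wrist")
cv2.imwrite("pics/w4.png",im[:,:,::-1])
print(observe()['wrist_force'],observe()['eef_pos'])
```

```text
[-1.38006815  1.01537782 -0.66716479] [ 0.51979763 -0.07175029  0.03913708]
```

View pics/w4.png

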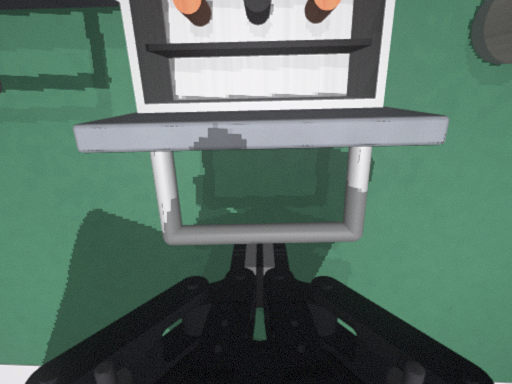

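The wrist view now shows bar A at row 234, just ahead of the fingertips, so the push is proper and centred. I'll go on in small, felt steps.

{"api": "servo_tool", "payload": {"increments": [[[0,0,0],[0.03,0,0],-1],[[0,0,0],[0.06,0,0],-1],[[0,0,0],[0.09,0,0],-1],[[0,0,0],[0.12,0,0],-1],[[0,0,0],[0.12,0,0],-1]]}}

```text
clock: 7.2
eef_pos: [0.5316, -0.0714, 0.0393]
orientation: [3.141, -0.002, 0.049]
wrist_force: [-0.7, 0.8, -0.2]
gripper_width: -0.0001
grip_force: 0.5
```

{"api": "servo_tool", "payload": {"increments": [[[0,0,0],[0.02,0,0],-1],[[0,0,0],[0.04,0,0],-1],[[0,0,0],[0.06,0,0],-1]]}}

```text
clock: 7.5
eef_pos: [0.5366, -0.071, 0.0393]
orientation: [3.141, -0.0, 0.049]
wrist_force: [-2.2, 0.2, 0.5]
gripper_width: -0.0001
grip_force: 1.1
```

{"api": "servo_tool", "payload": {"increments": [[[0,0,0],[0.02,0,0],-1],[[0,0,0],[0.04,0,0],-1],[[0,0,0],[0.06,0,0],-1]]}}

```text
clock: 7.8
eef_pos: [0.5427, -0.0706, 0.0393]
orientation: [3.142, -0.0, 0.049]
wrist_force: [-2.4, -0.2, 1.1]
gripper_width: -0.0002
grip_force: 1.1
```

{"api": "servo_tool", "payload": {"increments": [[[0,0,0],[0.02,0,0],-1],[[0,0,0],[0.04,0,0],-1],[[0,0,0],[0.06,0,0],-1]]}}

```text
clock: 8.1
eef_pos: [0.5486, -0.0702, 0.0392]
orientation: [-3.141, 0.0, 0.049]
wrist_force: [-1.7, 1.7, 1.2]
gripper_width: -0.0001
grip_force: 1.1
```

{"api": "servo_tool", "payload": {"increments": [[[0,0,0],[0.02,0,0],-1],[[0,0,0],[0.04,0,0],-1],[[0,0,0],[0.06,0,0],-1]]}}

```text
clock: 8.4
eef_pos: [0.5545, -0.0698, 0.0392]
orientation: [-3.141, 0.0, 0.049]
wrist_force: [-3.1, 0.9, 0.8]
gripper_width: 0.0001
grip_force: 1.1
```

{"api": "servo_tool", "payload": {"increments": [[[0,0,0],[0.02,0,0],-1],[[0,0,0],[0.04,0,0],-1],[[0,0,0],[0.06,0,0],-1]]}}

```text
clock: 8.7
eef_pos: [0.5605, -0.0695, 0.0391]
orientation: [-3.141, 0.0, 0.049]
wrist_force: [-2.7, 1.1, 0.6]
gripper_width: 0.0002
grip_force: 1.1
```

{"api": "servo_tool", "payload": {"increments": [[[0,0,0],[0.02,0,0],-1],[[0,0,0],[0.04,0,0],-1],[[0,0,0],[0.06,0,0],-1]]}}

```text
clock: 9.0
eef_pos: [0.5665, -0.0693, 0.0392]
orientation: [-3.141, 0.0, 0.049]
wrist_force: [-2.2, 0.3, 0.7]
gripper_width: 0.0002
grip_force: 1.2
```

{"api": "servo_tool", "payload": {"increments": [[[0,0,0],[0.02,0,0],-1],[[0,0,0],[0.04,0,0],-1],[[0,0,0],[0.05,0,0],-1]]}}

```text
clock: 9.3
eef_pos: [0.5685, -0.069, 0.0391]
orientation: [-3.141, 0.006, 0.05]
wrist_force: [-8.3, -0.2, 4.7]
gripper_width: 0.0004
grip_force: 4.0
```

{"api": "servo_tool", "payload": {"increments": [[[0,0,0],[0.01,0,0],-1],[[0,0,0],[0.02,0,0],-1],[[0,0,0],[0.03,0,0],-1]]}}

```text
clock: 9.6
eef_pos: [0.5727, -0.0688, 0.0391]
orientation: [-3.141, 0.003, 0.049]
wrist_force: [-4.0, 1.7, 1.3]
gripper_width: -0.0003
grip_force: 2.1
```

{"api": "servo_tool", "payload": {"increments": [[[0,0,0],[0.01,0,0],-1],[[0,0,0],[0.02,0,0],-1],[[0,0,0],[0.02,0,0],-1]]}}

```text
clock: 9.9
eef_pos: [0.5783, -0.0695, 0.0395]
orientation: [3.14, -0.003, 0.049]
wrist_force: [0.6, 0.4, -0.5]
gripper_width: 0.0001
grip_force: 0.0
```

{"api": "servo_tool", "payload": {"increments": [[[0,0,0],[0.01,0,0],-1],[[0,0,0],[0.02,0,0],-1],[[0,0,0],[0.03,0,0],-1]]}}

```text
clock: 10.2
eef_pos: [0.5785, -0.0691, 0.0392]
orientation: [3.141, 0.002, 0.049]
wrist_force: [-5.3, -2.8, 4.2]
gripper_width: -0.0002
grip_force: 2.8
```

{"api": "servo_tool", "payload": {"increments": [[[0,0,0],[0.01,0,0],-1],[[0,0,0],[0.02,0,0],-1],[[0,0,0],[0.03,0,0],-1],[[0,0,0],[0.03,0,0],-1]]}}

```text
clock: 10.6
eef_pos: [0.5785, -0.0691, 0.0392]
orientation: [-3.141, 0.008, 0.05]
wrist_force: [-8.9, -5.0, 6.9]
gripper_width: -0.0003
grip_force: 4.9
```

{"api": "servo_tool", "payload": {"increments": [[[0,0,0],[0.02,0,0],-1],[[0,0,0],[0.04,0,0],-1],[[0,0,0],[0.06,0,0],-1],[[0,0,0],[0.06,0,0],-1]]}}

```text
clock: 11.0
eef_pos: [0.5783, -0.0688, 0.0391]
orientation: [-3.14, 0.021, 0.051]
wrist_force: [-20.4, -8.5, 15.0]
gripper_width: 0.0002
grip_force: 10.4
```

The drawer went through the catch and stays at x 0.5785 under 20 N, so it is sitting on its depth stop. I'll back off, raise and move toward handle B.

{"api": "servo_tool", "payload": {"increments": [[[0,0,0],[-0.12,0,0],-1],[[0,0,0],[-0.35,0,0],-1],[[0,0,0],[-0.45,0,0],-1],[[0,0,0],[-0.45,0,-0.4],-1],[[0,0,0],[-0.45,0,-0.8],-1],[[0,0,0],[-0.45,0,-1],-1],[[0,0,0],[-0.45,0,-1],-1]]}}

```text
clock: 11.7
eef_pos: [0.5472, -0.0714, 0.1428]
orientation: [3.138, -0.009, 0.049]
wrist_force: [0.7, 0.1, -0.4]
gripper_width: -0.0
grip_force: 0.0
```

{"api": "servo_tool", "payload": {"increments": [[[0,0,0],[0,-0.3,0],-1],[[0,0,0],[0,-0.65,0],-1],[[0,0,0],[0,-0.85,0],-1],[[0,0,0],[0,-0.85,0],-1]]}}

```text
clock: 12.1
eef_pos: [0.5385, 0.017, 0.1381]
orientation: [-3.14, 0.002, 0.052]
wrist_force: [-0.0, -0.9, -0.2]
gripper_width: 0.0
grip_force: 0.0
```

{"api": "servo_tool", "payload": {"increments": [[[0,0,0],[0,-0.3,0],-1],[[0,0,0],[0,-0.6,0],-1],[[0,0,0],[0,-0.75,0],-1],[[0,0,0],[0,-0.75,0],-1],[[0,0,0],[0,-0.75,0],-1]]}}

```text
clock: 12.6
eef_pos: [0.536, 0.0885, 0.1389]
orientation: [3.141, -0.0, 0.049]
wrist_force: [-0.2, 0.2, -0.2]
gripper_width: -0.0
grip_force: 0.0
```

Run:
```python
from h import *
import cv2
o=observe(); im=optics.read_camera("wrist"); cv2.imwrite("pics/w5.png",im[:,:,::-1])
print(o['eef_pos'],o['orientation'],o['wrist_force'])
k=optics.get_calibration("wrist");T=k['T_tool_cam'];f=192/np.tan(np.radians(k['vfov']/2))
Rw=R.from_euler('xyz',o['orientation']).as_matrix()
c=o['eef_pos']+Rw@T[:3,3]
def W(u,v,z):
    d=Rw@T[:3,:3]@np.array([(u-k['cx'])/f,-(v-k['cy'])/f,-1]); return np.round((c+d*(z-c[2])/d[2])[:2],4)
for v in range(0,384,40): print(v,W(260,v,.086),W(360,v,.086))
for l in ("drawer_b_handle","drawer_a"):
  print(l,[(np.round(d['extent']),round(d['score'],2)) for d in nets.recognise("wrist",l)[:3]])
```

```text
[0.53598869 0.08851598 0.13891529] [ 3.14084442e+00 -3.98365841e-05  4.92420138e-02] [-0.19706032  0.15241006 -0.18866566]
0 [0.6778 0.0952] [0.6811 0.0259]
40 [0.6529 0.094 ] [0.6564 0.0218]
80 [0.6259 0.0926] [0.6295 0.0173]
120 [0.5964 0.0912] [0.6002 0.0124]
160 [0.5641 0.0896] [0.5681 0.0071]
200 [0.5286 0.0879] [0.5327 0.0012]
240 [0.4892 0.0859] [ 0.4936 -0.0053]
280 [0.4456 0.0838] [ 0.4502 -0.0125]
320 [0.3967 0.0814] [ 0.4016 -0.0206]
360 [0.3417 0.0787] [ 0.3469 -0.0297]
drawer_b_handle [(array([148.,  30., 367., 129.]), 0.7)]
drawer_a [(array([146.,  33., 366., 130.]), 0.76), (array([344.,  28., 509., 142.]), 0.57)]
```

View pics/w5.png

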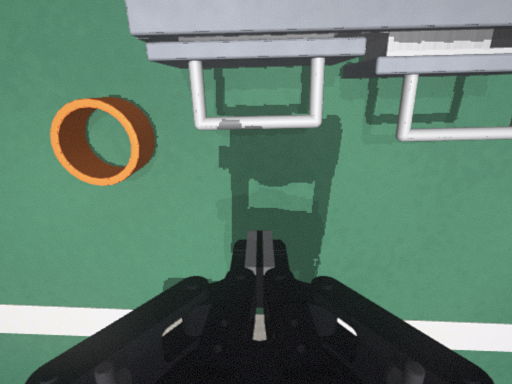

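The wrist view shows bar B at row 122, columns 195–322, centred on the fingers. Drawer A is home, standing about 9 mm proud. Next I'll go over the gap behind bar B and down into it.

{"api": "servo_tool", "payload": {"increments": [[[0,0,0],[0.3,0,0],-1],[[0,0,0],[0.6,0,0],-1],[[0,0,0],[0.81,0,0],-1],[[0,0,0],[0.81,0,0],-1],[[0,0,0],[0.81,0,0],-1]]}}

```text
clock: 13.25
eef_pos: [0.6158, 0.0924, 0.1387]
orientation: [3.142, 0.002, 0.048]
wrist_force: [-1.3, 0.2, -0.1]
gripper_width: 0.0
grip_force: 0.0
```

{"api": "servo_tool", "payload": {"increments": [[[0,0,0],[0,0,0.2],-1],[[0,0,0],[0,0,0.4],-1],[[0,0,0],[0,0,0.55],-1],[[0,0,0],[0,0,0.65],-1],[[0,0,0],[0,0,0.65],-1]]}}

```text
clock: 13.75
eef_pos: [0.6148, 0.0932, 0.0727]
orientation: [-3.141, 0.004, 0.049]
wrist_force: [-0.0, -0.2, -0.1]
gripper_width: -0.0
grip_force: 0.0
```

{"api": "servo_tool", "payload": {"increments": [[[0,0,0],[0.02,0,0.1],-1],[[0,0,0],[0.02,0,0.2],-1],[[0,0,0],[0.02,0,0.29],-1],[[0,0,0],[0.02,0,0.29],-1]]}}

```text
clock: 14.15
eef_pos: [0.6174, 0.0934, 0.0436]
orientation: [-3.141, 0.003, 0.049]
wrist_force: [0.1, 1.3, -0.6]
gripper_width: 0.0003
grip_force: 0.0
```

{"api": "servo_tool", "payload": {"increments": [[[0,0,0],[-0.03,0,0],-1],[[0,0,0],[-0.05,0,0],-1],[[0,0,0],[-0.07,0,0],-1],[[0,0,0],[-0.09,0,0],-1]]}}

```text
clock: 14.55
eef_pos: [0.6114, 0.093, 0.0459]
orientation: [3.142, -0.005, 0.049]
wrist_force: [5.0, 1.6, -3.9]
gripper_width: -0.0002
grip_force: 2.5
```

Contact at 5 N. I'll pull slowly past the catch.

{"api": "servo_tool", "payload": {"increments": [[[0,0,0],[-0.02,0,0],-1],[[0,0,0],[-0.04,0,0],-1],[[0,0,0],[-0.06,0,0],-1],[[0,0,0],[-0.08,0,0],-1],[[0,0,0],[-0.1,0,0],-1]]}}

```text
clock: 15.05
eef_pos: [0.5994, 0.0924, 0.0454]
orientation: [3.141, 0.0, 0.049]
wrist_force: [2.7, -0.1, 0.8]
gripper_width: 0.0003
grip_force: 2.1
```

{"api": "servo_tool", "payload": {"increments": [[[0,0,0],[-0.05,0,0],-1],[[0,0,0],[-0.1,0,0],-1],[[0,0,0],[-0.16,0,0],-1],[[0,0,0],[-0.22,0,0],-1],[[0,0,0],[-0.28,0,0],-1],[[0,0,0],[-0.34,0,0],-1],[[0,0,0],[-0.4,0,0],-1],[[0,0,0],[-0.46,0,0],-1]]}}

```text
clock: 15.85
eef_pos: [0.5534, 0.0901, 0.0454]
orientation: [3.141, -0.001, 0.049]
wrist_force: [4.3, -2.4, 0.8]
gripper_width: 0.0003
grip_force: 1.8
```

{"api": "servo_tool", "payload": {"increments": [[[0,0,0],[-0.06,0,0],-1],[[0,0,0],[-0.12,0,0],-1],[[0,0,0],[-0.18,0,0],-1],[[0,0,0],[-0.24,0,0],-1],[[0,0,0],[-0.3,0,0],-1],[[0,0,0],[-0.36,0,0],-1],[[0,0,0],[-0.42,0,0],-1],[[0,0,0],[-0.46,0,0],-1]]}}

```text
clock: 16.65
eef_pos: [0.5064, 0.0881, 0.0451]
orientation: [-3.141, 0.002, 0.049]
wrist_force: [2.0, -1.4, 0.8]
gripper_width: 0.0
grip_force: 1.4
```

{"api": "servo_tool", "payload": {"increments": [[[0,0,0],[-0.05,0,0],-1],[[0,0,0],[-0.1,0,0],-1],[[0,0,0],[-0.14,0,0],-1],[[0,0,0],[-0.16,0,0],-1],[[0,0,0],[-0.16,0,0],-1]]}}

```text
clock: 17.15
eef_pos: [0.4898, 0.0875, 0.0449]
orientation: [-3.141, 0.003, 0.049]
wrist_force: [0.5, -0.4, 0.9]
gripper_width: 0.0001
grip_force: 0.2
```

Drawer B is about 12 cm out. I'll free the fingers from the bar, raise and check.

{"api": "servo_tool", "payload": {"increments": [[[0,0,0],[0.06,0,0],-1],[[0,0,0],[0.06,0,0],-1],[[0,0,0],[0.06,0,-0.2],-1],[[0,0,0],[0.06,0,-0.5],-1],[[0,0,0],[0.06,0,-0.9],-1],[[0,0,0],[0.06,0,-1],-1]]}}

```text
clock: 17.75
eef_pos: [0.4996, 0.0877, 0.1484]
orientation: [3.141, -0.006, 0.049]
wrist_force: [1.1, -0.7, -0.1]
gripper_width: 0.0001
grip_force: 0.0
```

{"api": "servo_tool", "payload": {"increments": [[[0,0,0],[-0.3,0,-0.3],-1],[[0,0,0],[-0.6,0,-0.6],-1],[[0,0,0],[-0.6,0,-0.6],-1],[[0,0,0],[-0.6,0,-0.6],-1]]}}

```text
clock: 18.15
eef_pos: [0.4376, 0.0847, 0.2053]
orientation: [-3.142, -0.001, 0.049]
wrist_force: [-0.6, -0.6, -0.0]
gripper_width: 0.0
grip_force: 0.0
```

Run:
```python
from h import *
import cv2
b=optics.read_camera("scene")[:,:,::-1][100:300,120:390]; o=observe(); w=optics.read_camera("wrist")[:,:,::-1]
cv2.imwrite("pics/m6.png",np.hstack([cv2.resize(b,(400,300),interpolation=2),cv2.resize(w,(400,300))]))
print(o['eef_pos'],o['wrist_force'],o['clock'])
```

```text
[0.43799029 0.08458143 0.20474503] [ 0.05566056  0.17784693 -0.04366767] 18.2
```

View pics/m6.png

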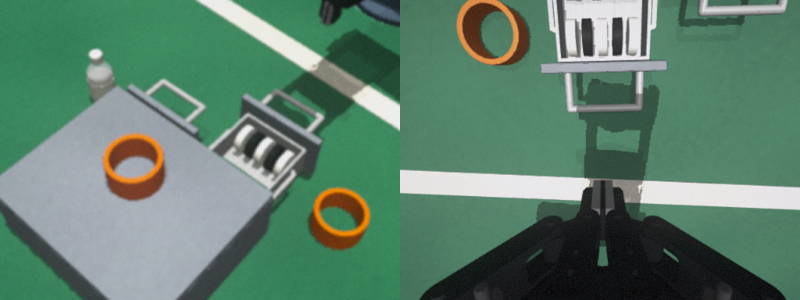

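The montage shows drawer A home and drawer B well out. Both tape rolls and the bottle are where they were, and the gripper is clear.

```bash
python3 -c "
from rig import order
print(order.close_job())"
```

```text
the job is handed in; nothing more can be done
None
```

Drawer A is home against its depth stop (held firm at about 20 N), drawer B is out about 12 cm, the tape rolls and bottle were not touched, and the job was handed in at about 18 s.

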